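Reset a tripped breaker on the bench supply box

TASK

One of the three breakers on the grey bench supply box has tripped: its lever stands halfway, while the other two lean away from the low front edge, on. Reset it: draw its lever towards the low front edge, past off, until you feel the latch catch (how far that is differs from breaker to breaker), never pushing with more than 15 N, then throw it on so that it stays on when you let go. Leave the other two levers on, and do not disturb the beaker, the cup and the pen round the box.

Things in the scene. Friction and masses are not known exactly. Their poses are not given: they have to be found in the camera images.
- main_lever (a joint): Lever of the tripped breaker (rad): 0 = halfway, square to the panel; minus = towards the panel's low front edge (off), plus = up the slope (on). While tripped, a spring (0.22 Nm/rad) brings it back to 0 from either side. Once reset it stays by itself at -0.42 (off) or +0.42 (on; stop at 0.56), and at most 0.2 Nm takes it from off through the middle, where it snaps on.
- main_case: Grey case of the tripped breaker, 50 mm wide. Origin on the panel's face; axes as main_pivot. Inside is the latch: drawn past off, the lever also meets a reset spring; somewhere from -0.45 to -0.95 rad (different each time, no pose shows it) the latch catches: the torque, by then 0.15 to 0.35 Nm, drops by a quarter or more; about 0.1 rad further is a hard stop.
- main_tip (a point): Middle of the free end of the tripped breaker's black lever, 62 mm from its pivot; z points out along the lever, x across its thickness in the on direction. The lever is 18 mm wide (y, across the box) and 10 mm thick; about 46 mm of it stands free of the case when upright. More than 15 N from the hand anywhere on it damages it.
- main_pivot (a point): Pivot of the tripped lever, inside the case, 6 mm out from the panel's face. Fixed to the box: x points up the panel's slope (the on direction), y across the box to the left seen from the low edge, z square out of the panel (which slopes 0.21 rad). Within 30 mm of the pivot along x the case's top is 16 mm out from the pivot, beyond that up to 11 mm.
- left_lever (a joint): Lever of one neighbouring breaker, same make, values as main_lever; it is on (0.42) and must stay so.
- right_lever (a joint): Lever of the other neighbouring breaker, same make; it is on (0.42) and must stay so.
- left_tip (a point): Free end of a neighbour's lever, same size and axes as main_tip, on. The three breakers stand 56 mm apart in a row; which of the three places the tripped one has varies.
- right_tip (a point): Free end of the other neighbour's lever, same make, on.
- console: Grey sheet-steel bench supply box, 174 mm deep (x), 226 mm wide (y), its sloping panel 60 mm high at the low front edge and 96 mm at the back; fixed to the worktop. Origin: centre of its underside; x points from the low front edge to the back.
- beaker_mid (a point): Glass beaker, 53 mm across, 69 mm high, behind the box; centre, half-way up. Leave it alone.
- cup_mid (a point): White sample cup, 47 mm across, 39 mm high, behind the box; centre, half-way up. Leave it alone.
- pen_mid (a point): Marker pen, 134 mm long, 12 mm thick, lying in front of the box; centre. Leave it alone.

How it is judged:
By the outcome, as a careful person would: the job done as asked, in the order asked, and still so for the second after the job is handed in, with the robot touching nothing.
It also fails if it takes over 48 s, if anything falls off the work surface, if the arm or the gripper's body presses on something with over 40 N, if the wrist force passes 120 N, or if a joint passes its speed limit or range.

ROBOT

A 7-joint arm with a two-finger parallel gripper is mounted at the origin on a cart in front of the work surface, level with it; the furniture and walls round the work are solid. World frame = base frame: x ahead of the robot, y to its left, z up, the work surface at z = 0. Lengths are in m, angles in rad, forces in N, time in s.
With the tool pointing down it reaches from about 0.35 to 0.9 m from the base axis. Payload 7.2 kg.
Tool frame: the origin (TCP) lies on the centre line of the jaws, within the pads' length; the fingertips stand 8 mm ahead of it and the grasp point (between the pads) lies 11 mm behind it; z points along the fingers, y is the line along which they close (so a half turn about z gives the same grasp; the last joint's range is limited). The gripper opens to 88 mm and grips with 3 to 60 N. Pads are 20 mm wide; open, the fingers measure 115 mm over their backs; the gripper's body (75 mm by 178 mm) begins 61 mm behind the grasp point.
Start: joints at [-1.265, 0.411, -0.013, 1.596, 0.006, 1.134, -0.082], TCP at [0.228, 0.582, 0.231] pointing down, gripper open.
Joint ranges: [-2.95, 2.95], [-0.29, 1.99], [-1.47, 1.44], [0.14, 2.54], [-1.03, 4.17], [0.13, 1.85], [-2.86, 2.86]. Speed limits (rad/s): [2.39, 2.39, 3.01, 3.01, 3.14, 3.14, 3.14].

INTERFACE

Orientations are given as a rotation vector (axis times angle).
In Python, from rig import robot gives the robot as it stands. Calls block until the motion is done:
- robot.move_to(position, orientation): joint-space move of the TCP to a pose.
- robot.movel(position, rotation=None, max_speed=0.15, guard=None): straight line of the TCP; rotation=None keeps the orientation; max_speed is the mean speed in m/s. With guard (N) it stops when the force on the tool has changed by that much, and returns True; else False.
- robot.goto_joints(angles): joint-space move.
- robot.set_gripper(opening): finger opening in m; the grip force is fixed at half the most; returns when the fingers have stopped.
- robot.wait(seconds).
- robot.ik(position, orientation): joint angles nearest the present ones, or None.
- robot.grab_frame(name): name is "side" or "top" or "wrist"; returns the picture (480x640x3 uint8, red, green, blue); there is no depth.
- robot.calibration(name): a dict with "camera_matrix" (3x3 intrinsics, pixels), "R" (3x3) and "t" (3): a world point X has camera coordinates R X + t; the wrist camera has in their place "T_tool_cam" (4x4, takes a point from camera to tool coordinates, whose origin is the TCP and whose axes are the flange's). Camera axes: x right, y down, z forward; pixel columns grow to the right and rows downward; lengths in m; the calibration is good to about 2 mm. A picture is of the moment at which its call begins: read the wrist's pose just before it. calibration takes no time and is no camera call.
A pose or a line that the arm cannot do raises robot.PlanningError and nothing moves.
- robot.job_done(): hands the job in; it is judged then, once.
Readings, each from a call of its own:
- robot.get_clock(): time.
- robot.get_qpos(): joint angles.
- robot.get_qvel(): joint speeds.
- robot.get_tau(): joint torques, N m.
- robot.get_ee_pos(): TCP position.
- robot.get_tool_rot(): TCP orientation.
- robot.get_force(): force on the tool from outside, world axes, zero at the start.
- robot.get_moment(): the same for the moment, N m.
- robot.get_gripper_width(): finger opening in m.
- robot.get_grip_force(): force on a finger pad.
Only numpy, scipy, OpenCV 4.12 (cv2) and the standard library are available. Lean on these libraries where they do the work, as an engineer would, in place of code of your own. Each camera call takes 0.05 s, during which the arm holds its last target. There are 200 camera calls.

## Working session

There is one attempt and no reset: what is moved stays moved. The work goes in short steps, each a Python script; the robot and the scene stay as the last script left them, time stands still between calls to the robot, and variables do not carry over. Pictures are saved under pics/ and viewed, at most 10 in all, crops included, and the job is handed in when it is done.

```bash
mkdir -p pics; python3 - <<'E'
from rig import robot
import cv2,numpy as np
a=[]
for n in("top","side"):
    f=robot.grab_frame(n); cv2.imwrite(f"pics/{n}0.png",f[:,:,::-1]); c=robot.calibration(n)
    print(n,np.round(c["camera_matrix"],1).tolist(),np.round(c["R"],3).tolist(),np.round(c["t"],3), -c["R"].T@c["t"])
print(robot.calibration("wrist"),robot.get_tool_rot(),robot.get_ee_pos(),robot.get_clock())
E
```

```text
top [[528.8, 0.0, 318.0], [0.0, 528.8, 231.4], [0.0, 0.0, 1.0]] [[0.014, -1.0, 0.01], [-0.996, -0.014, -0.092], [0.092, -0.008, -0.996]] [0.078 0.577 0.929] [0.48787703 0.09413881 0.97708243]
side [[488.3, 0.0, 318.1], [0.0, 488.3, 237.2], [0.0, 0.0, 1.0]] [[-0.97, -0.243, 0.018], [-0.138, 0.487, -0.862], [0.201, -0.839, -0.506]] [0.58  0.133 0.87 ] [0.40634672 0.80593432 0.54467814]
{'camera_matrix': array([[331.34412707,   0.        , 317.85681949],
       [  0.        , 331.34412707, 240.1673712 ],
       [  0.        ,   0.        ,   1.        ]]), 'T_tool_cam': array([[ 1.65401905e-04, -9.56989511e-01, -2.90122471e-01,
         7.96943642e-02],
       [ 9.99999967e-01,  2.15875279e-04, -1.41969281e-04,
         5.18606271e-04],
       [ 1.98493382e-04, -2.90122437e-01,  9.56989515e-01,
        -1.54392627e-01],
       [ 0.00000000e+00,  0.00000000e+00,  0.00000000e+00,
         1.00000000e+00]])} [-5.83723985e-01 -3.08672769e+00  2.23760993e-03] [0.22811363 0.58141719 0.22990306] 0.1
```

View pics/top0.png

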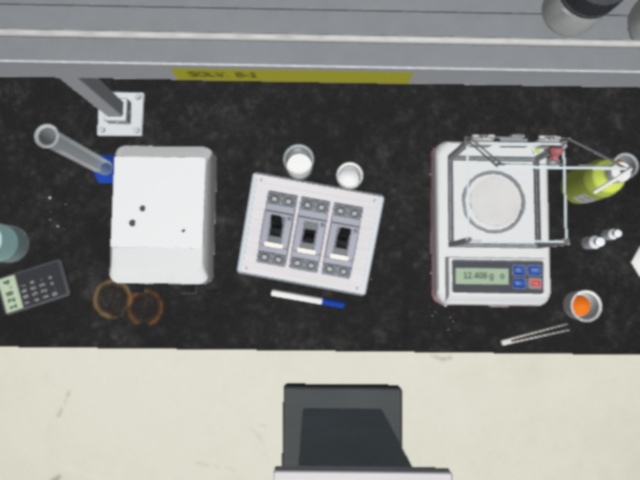

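View pics/side0.png

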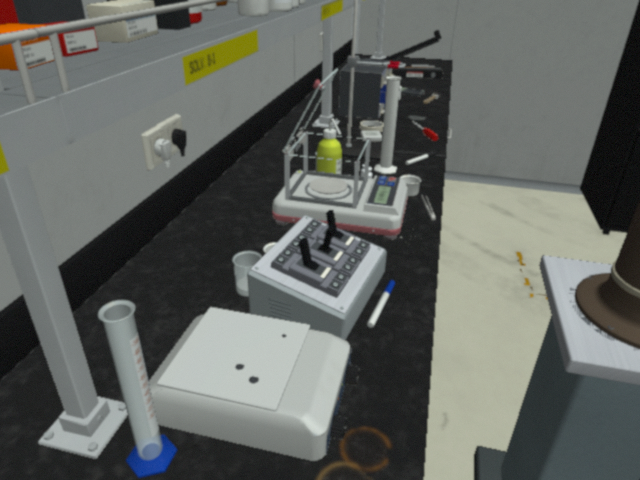

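The top view shows the box with panel corners at about (252,173), (384,195), (363,295) and (238,274), low edge towards the robot. The levers are at (275,226), (309,237) and (343,239). The middle one sits low of the line between its neighbours, so it is probably the tripped one. In the side view one lever stands differently, at (331,225). I'll cast the corners, then go above for a close look.

```bash
cat >h.py <<'E'
from rig import robot
import cv2,numpy as np
from scipy.spatial.transform import Rotation as Ro
def cam(n):
    c=robot.calibration(n); K=c["camera_matrix"]
    if n=="wrist":
        T=np.eye(4);T[:3,:3]=Ro.from_rotvec(robot.get_tool_rot()).as_matrix();T[:3,3]=robot.get_ee_pos()
        T=T@c["T_tool_cam"]; return K,T[:3,:3],T[:3,3]
    return K,c["R"].T,-c["R"].T@c["t"]
def cast(cm,px,p0,n):   # pixel ray onto plane through p0 with normal n
    K,R,o=cm; d=R@np.linalg.inv(K)@[px[0],px[1],1]
    return o+d*(np.dot(np.subtract(p0,o),n)/np.dot(d,n))
E
python3 - <<'E'
from h import *
cm=cam("top"); z=[0,0,1]
c=np.array([cast(cm,p,[0,0,h],z) for p,h in [((252,173),.096),((384,195),.096),((363,295),.06),((238,274),.06)]])
BL,BR,FR,FL=c; print(c.round(3)); 
print("w",np.linalg.norm(BL-BR),np.linalg.norm(FL-FR),"d",np.linalg.norm((BL-FL)[:2]),np.linalg.norm((BR-FR)[:2]))
yv=(BL-BR)+(FL-FR); xv=(BL-FL)+(BR-FR); yaw=np.arctan2(-yv[0],yv[1]),np.arctan2(xv[1],xv[0]); print(yaw,c.mean(0))
cen=c.mean(0); yw=np.mean(yaw)
for s in(0,np.pi):
  for h in(.22,.26,.3):
    for tilt in (.21,0):
      R=Ro.from_euler("z",yw)*Ro.from_euler("y",-tilt)*Ro.from_euler("x",np.pi)*Ro.from_euler("z",s)
      n=R.as_matrix()[:,2]; q=robot.ik(cen-n*h*.7,R.as_rotvec()); print(s,h,tilt,None if q is None else np.round(q,2))
E
```

```text
[[ 0.667  0.199  0.096]
 [ 0.633 -0.024  0.096]
 [ 0.464  0.007  0.06 ]
 [ 0.497  0.223  0.06 ]]
w 0.22581704669044647 0.21867623579375717 d 0.1716021529754686 0.1717120438718091
(np.float64(-0.15200241532580933), np.float64(-0.1611627522334006)) [0.56515939 0.1016198  0.078     ]
0 0.22 0.21 [-0.9   0.17  0.63  1.99 -0.02  0.82 -2.01]
0 0.22 0 [-0.82  0.38  0.75  1.76 -0.29  1.11 -1.71]
0 0.26 0.21 [-0.89  0.13  0.6   1.96  0.03  0.89 -2.05]
0 0.26 0 [-0.83  0.36  0.75  1.72 -0.26  1.17 -1.73]
0 0.3 0.21 [-0.89  0.08  0.57  1.93  0.06  0.95 -2.08]
0 0.3 0 [-0.83  0.33  0.75  1.68 -0.24  1.22 -1.76]
3.141592653589793 0.22 0.21 [-0.66  0.16  0.35  1.98  0.05  0.83  1.06]
3.141592653589793 0.22 0 [-0.52  0.33  0.33  1.74 -0.12  1.09  1.26]
3.141592653589793 0.26 0.21 [-0.68  0.12  0.36  1.95  0.07  0.89  1.05]
3.141592653589793 0.26 0 [-0.52  0.3   0.33  1.7  -0.11  1.15  1.25]
3.141592653589793 0.3 0.21 [-0.71  0.09  0.37  1.92  0.08  0.96  1.03]
3.141592653589793 0.3 0 [-0.53  0.28  0.34  1.66 -0.1   1.21  1.25]
```

```bash
cat >>h.py <<'E'
yw=-.1566
RB=(Ro.from_euler("z",yw)*Ro.from_euler("y",-.2055))   # panel axes
RT=(RB*Ro.from_euler("x",np.pi)*Ro.from_euler("z",np.pi)).as_rotvec()
C=np.array([.5652,.1016,.078]); B=RB.as_matrix()
P=lambda x,y,z:C+B@[x,y,z]
E
python3 - <<'E'
from h import *
robot.move_to(P(.03,0,.15),RT)
cm=cam("wrist"); f=robot.grab_frame("wrist"); np.savez("w1",K=cm[0],R=cm[1],o=cm[2],f=f); cv2.imwrite("pics/w1.png",f[:,:,::-1])
print(robot.get_clock(),robot.get_ee_pos(),P(.03,0,.15),robot.get_force())
E
```

```text
2.25 [0.56388208 0.10296612 0.23086901] [0.56397544 0.10179335 0.23096556] [ 0.47243777  0.91178984 -0.09125638]
```

View pics/w1.png

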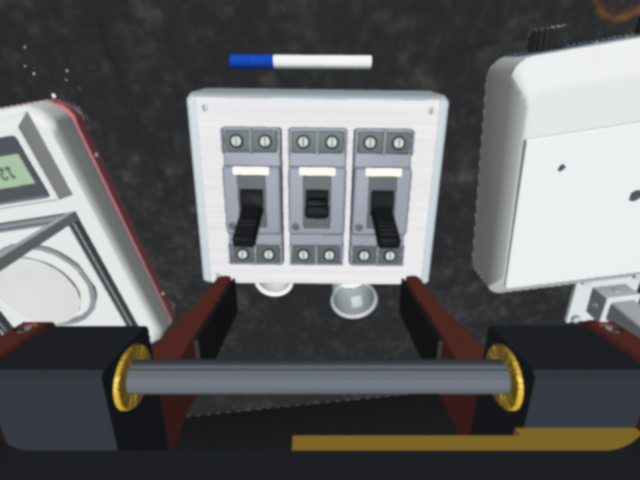

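The wrist view (image up is the low edge) confirms the middle breaker is tripped. Its lever is at (317,205), seen nearly end-on, and the neighbours' tips are near (245,240) and (389,242). I'll zoom in for the edges.

```bash
python3 - <<'E'
from h import *
d=np.load("w1.npz"); f=d["f"]; g=cv2.resize(f[120:275,215:420],None,fx=3.8,fy=3.8,interpolation=cv2.INTER_CUBIC)
g=np.clip(g.astype(float)*1.8,0,255).astype(np.uint8)
cv2.imwrite("pics/w1c.png",g[:,:,::-1])
E
```

```text
(no output)
```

View pics/w1c.png

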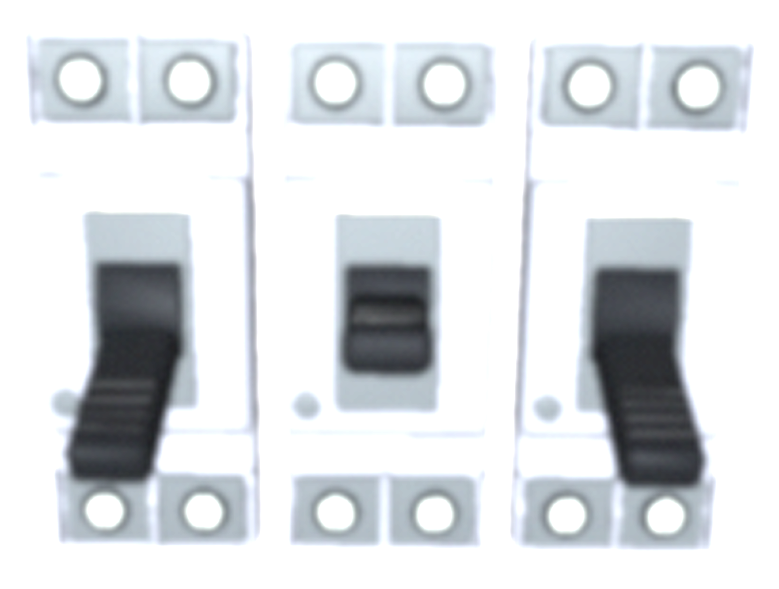

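The zoom shows the middle lever's end face centred at crop (388,349), which is image (317.1,211.8). The neighbours' end faces are at about (244.2,241.6) and (389.2,242.4), and the slot centre is at (317.1,202.2).

```bash
python3 - <<'E'
from h import *
d=np.load("w1.npz"); cm=(d["K"],d["R"],d["o"]); n=B[:,2]
def pc(px,z): return (B.T@(cast(cm,px,P(0,0,z),n)-C)*1000).round(1)
for nm,px,z in [("FR",(191,92),0),("FL",(445,97),0),("BL",(430,283),0),("BR",(205,281),0),("main tip",(317.1,211.8),.068),("nb r tip",(244.2,241.6),.0626),("nb l tip",(389.2,242.4),.0626),("slot",(317.1,202.2),.022),("slot r",(215+137/3.8,120+310/3.8),.022),("slot l",(215+638/3.8,120+316/3.8),.022)]: print(nm,pc(px,z))
E
```

```text
FR [ -88.3 -105.7    0. ]
FL [-84.7 109.4   0. ]
BL [ 87.  113.8  -0. ]
BR [  85.1 -110.7    0. ]
main tip [ 0.3  1.  68. ]
nb r tip [ 24.7 -54.6  62.6]
nb l tip [25.2 56.1 62.6]
slot [ 1.6  1.  22. ]
slot r [  1.2 -55.8  22. ]
slot l [ 2.4 57.6 22. ]
```

The measurements match the given sizes: the tip, slot and neighbour rows agree within 1 mm. I'll close the gripper, lower upslope of the main lever, and check the force noise.

```bash
cat >>h.py <<'E'
PV=np.array([.0005,.001,.006]); r=.045
def tcp(th,side,gap=0):  # side=+1: finger upslope of the lever, edge touching at radius r
    e=PV+r*np.array([np.sin(th),0,np.cos(th)])+side*.005*np.array([np.cos(th),0,-np.sin(th)])
    return P(*(e+[side*(.010+gap),0,.008]))
def frc(n=4):
    a=[]
    for _ in range(n): a.append(robot.get_force()); robot.wait(.01)
    return B.T@np.mean(a,0)
def pos(): return B.T@(np.array(robot.get_ee_pos())-C)
E
python3 - <<'E'
from h import *
robot.set_gripper(0); print(robot.get_clock(),robot.get_gripper_width())
p=tcp(0,1,.01); robot.movel(p+B[:,2]*.03,max_speed=.2); robot.movel(p,max_speed=.1)
print(robot.get_clock(),pos()*1e3, (B.T@(p-C))*1e3)
for i in range(4): print(frc().round(2))
t=robot.get_clock(); robot.movel(tcp(0,1,.008)); print(robot.get_clock()-t,frc().round(2),pos()*1e3)
f=robot.grab_frame("wrist"); cv2.imwrite("pics/w2.png",f[:,:,::-1])
E
```

```text
3.5917 0.0007043980921834049
4.5 [25.81728076  0.98615242 59.44612131] [25.5  1.  59. ]
[-0.18  0.06  0.13]
[ 0.4  -0.08 -0.12]
[-0.42  0.18 -0.03]
[0.12 0.28 0.44]
0.25 [-0.57  0.17  0.43] [23.50323152  1.08589759 59.26623266]
```

View pics/w2.png

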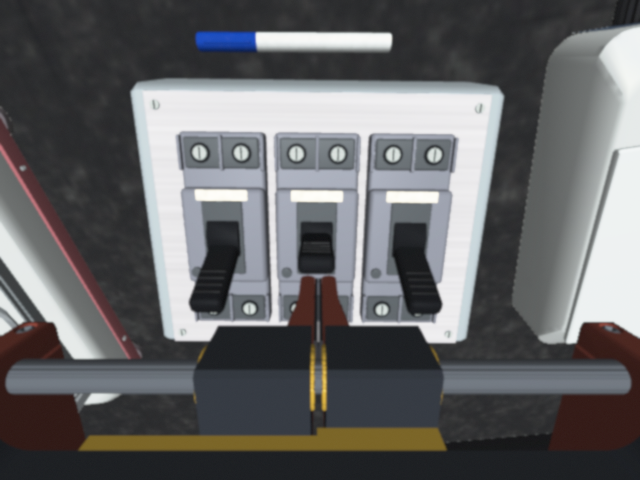

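Fingers are just upslope of the middle lever (tip about (318,280)) and clear of the neighbours. I'll draw it in small steps, watching the torque.

```bash
python3 - <<'E'
from h import *
b=frc(15)
def tq(n=6):
    F=frc(n)-b; p=pos()-PV-[.010,0,.008]
    return p[2]*F[0]-p[0]*F[2], np.linalg.norm(F), F
th=0.; mx=0
while th>-1.06:
    th-= .12 if th>-.3 else .025
    robot.movel(tcp(th,1),max_speed=.1)
    t,f,F=tq(); p=(pos()-PV)*1e3
    print(round(th,3),round(t,3),round(f,1),F.round(1),p.round(1),round(robot.get_clock(),2))
    if f>11.5: print("FORCE");break
    if th<-.44 and t<.8*mx:
        t2=tq(12)[0]; print("again",round(t2,3))
        if t2<.8*mx: print("CATCH");break
        t=t2
    mx=max(mx,t)
E
```

```text
-0.12 0.034 0.8 [ 0.8 -0.   0.1] [ 9.8  0.  53.4] 5.42
-0.24 0.062 1.4 [ 1.4 -0.1  0.2] [ 4.3  0.1 53. ] 5.72
-0.36 0.083 2.1 [ 2.   0.4 -0.6] [-1.1  0.1 51.9] 6.03
-0.385 0.138 3.3 [ 3.3  0.5 -0.3] [-2.   0.1 51.7] 6.33
-0.41 0.161 3.9 [ 3.8  0.6 -0.3] [-3.3  0.  51.3] 6.62
-0.435 0.185 4.4 [ 4.3  1.  -0.1] [-4.4  0.1 50.9] 6.92
-0.46 0.177 4.2 [3.9 1.2 0.6] [-5.5  0.  50.6] 7.22
-0.485 0.103 2.6 [ 2.5  0.9 -0.1] [-7. -0. 50.] 7.53
again 0.111
CATCH
```

```bash
python3 - <<'E'
from h import *
robot.movel(tcp(-.505,1),max_speed=.1); print(frc(6))
robot.movel(tcp(-.1,1,.01),max_speed=.15)
print(robot.get_clock()); f=robot.grab_frame("wrist"); cv2.imwrite("pics/w3.png",f[:,:,::-1])
E
```

```text
[2.67385454 0.32605598 0.00772036]
8.2583
```

View pics/w3.png

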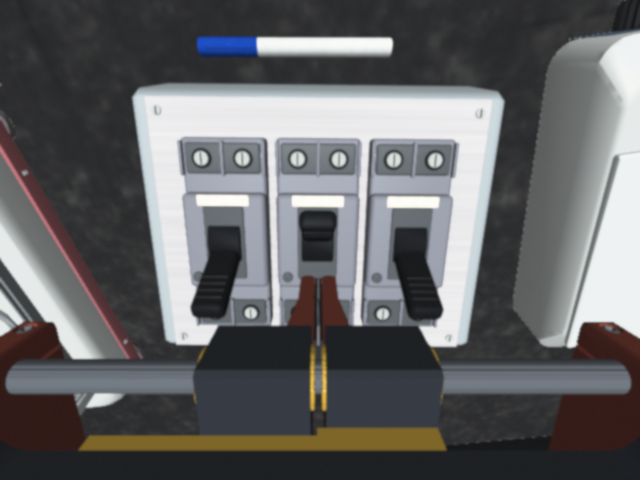

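The lever now stays at off by itself at (317,220), so the latch has caught. I'll go over to the low side and throw it on.

```bash
python3 - <<'E'
from h import *
def go(x,z,v=.2,g=None): return robot.movel(P(PV[0]+x,PV[1],PV[2]+z+.008),max_speed=v,guard=g)
x0=pos()[0]-PV[0]
go(x0,.085); go(-.054,.085); print(go(-.054,.042,.15,6))
b=frc(6)
for x in np.r_[-.040,np.arange(-.034,.0025,.004),.002]:
    s=go(x,.042,.08,11); F=frc(3)-b
    print(round(x,3),s,F.round(1),round(robot.get_clock(),2))
    if s: break
go(-.03,.045); go(-.03,.09); go(.03,.15)
print(robot.get_clock()); f=robot.grab_frame("wrist"); cv2.imwrite("pics/w4.png",f[:,:,::-1])
E
```

```text
False
-0.04 False [-1.  -0.2 -0.6] 10.01
-0.034 False [-2.4  0.2  1.2] 10.28
-0.03 False [-1.5 -0.1  0.6] 10.56
-0.026 False [-0.8  0.3  0.2] 10.83
-0.022 False [-0.9  0.1 -0.3] 11.11
-0.018 False [-0.6 -0.1 -0. ] 11.38
-0.014 False [-0.5 -0.5 -0.3] 11.66
-0.01 False [ 0.2 -0.3  0.1] 11.93
-0.006 False [-0.2 -0.3 -0. ] 12.21
-0.002 False [-0.1 -0.3 -0.3] 12.48
0.002 False [-0.4 -0.1 -0.2] 12.76
0.002 False [-0.3 -0.   0.2] 13.03
14.2917
```

View pics/w4.png

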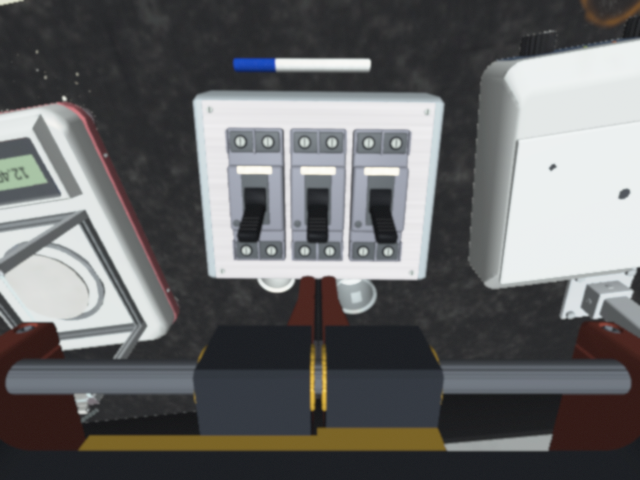

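All three levers now lean on (tips near (249,238), (317,238) and (386,238)). The pen, cup and beaker are undisturbed and the hand is clear.

```bash
python3 -c "
from rig import robot
print(robot.job_done())"
```

```text
the job is handed in; nothing more can be done
None
```

The middle breaker was the tripped one: I drew it past off until the latch caught at about -0.47 rad (peak force about 4.4 N), then threw it on, where it stayed; both neighbours are still on, the beaker, cup and pen were not touched, and the job was handed in at about 14 s.

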